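Cap a media bottle and leave it vented for the autoclave

ROBOT

A 6-joint arm with a two-finger parallel gripper is mounted at the origin on the work surface. World frame = base frame: x ahead of the robot, y to its left, z up, the work surface at z = 0. Lengths are in m, angles in rad, forces in N, time in s.
With the tool pointing down it reaches from about 0.425 to 0.95 m from the base axis. Payload 3.5 kg.
Tool frame: the origin (TCP) lies at the very end of the fingers, on their centre line; the grasp point (between the pads) lies 19 mm behind it (ctrl.grip_point_offset is the distance from the TCP to the grasp point, in m); z points along the fingers, y is the line along which they close (so a half turn about z gives the same grasp; the last joint's range is limited). The gripper opens to 85 mm and grips with 20 to 120 N. Pads are 22 mm wide; open, the fingers measure 114 mm over their backs; the gripper's body (76 mm by 85 mm) begins 54 mm behind the grasp point. The pads swing forward as they close: fully open they stand 13 mm farther back than shut.
Start: joints at [-1.349, 0.286, 1.577, -0, 1.279, -0.15], TCP at [0.245, -0.629, 0.231] pointing down, gripper open.
Joint ranges: [-2.77, 2.77], [-0.9, 2.22], [0.21, 2.48], [-1.53, 4.67], [0.24, 2.81], [-2.84, 2.84]. Speed limits (rad/s): [2.79, 2.79, 3.14, 3.14, 3.14, 3.14].

INTERFACE

Orientations are given as a unit quaternion [x, y, z, w].
In Python, from plant import telemetry, vision, ctrl gives the robot as it stands.
- The arm moves only by the tool arm_command, never from a script. Its argument "series" is one flat list of numbers, 7 for each row, row after row: the shift along the tool's x, y, z in cm, then the turn, a rotation vector about the tool's x, y, z in degrees, then the closure, from 0 (fully open) to 1 (shut). A call has 1 to 10 rows; each row is the pose to reach, as a shift and turn from the pose commanded when the call began, along the tool's axes at that moment; what a row does not reach only later rows make up. A row lasts 1/12 s, in which the tool goes at most 41.7 mm and 7.16 degrees, less where a joint would pass 70% of its speed; a pose out of reach is approached as far as the arm can. A call with a gripper value outside its range is refused whole. The fingers move at their own pace and stop on an object; "force" is the grip in N (left out, the last holds). Time passes only in rows, so rows that repeat a pose let the fingers close. It gives the time, the measured TCP pose, the force, the opening and the grip force at its end, in the units of the state.
- telemetry.get_state(): the state, without advancing time (a new reading comes with each control period).
- vision.read_camera(name): name is "side" or "top" or "wrist"; returns a dict with "color" (400x640x3 uint8, blue, green, red), "K" (3x3 intrinsics, pixels), "rvec" (rotation vector, rad) and "tvec" (3), from world to camera coordinates, as OpenCV has them; the wrist camera has in their place "T_tool_cam" (4x4, takes a point from camera to tool coordinates, whose origin is the TCP and whose axes are the flange's). Camera axes: x right, y down, z forward; pixel columns grow to the right and rows downward; lengths in m; the calibration is good to about 2 mm. The wrist camera is an equidistant fisheye: a pixel r from the principal point sees the ray r / f radians off the axis. A picture is of the moment at which its call begins: read the wrist's pose just before it. There is no depth.
- ctrl.sign_off(): hands the job in; it is judged then, once.
The state is a dict: "time": time; "qpos": joint angles; "dq": joint speeds; "joint_efforts": joint torques, N m; "eef_pos": TCP position; "tcp_rot": TCP orientation; "contact_force": force on the tool from outside, world axes, zero at the start; "wrist_torque": the same for the moment, N m; "opening": opening from 0.0 (shut) to 1.0 (fully open); "finger_force": force on a finger pad.
Only numpy, scipy, OpenCV 4.12 (cv2) and the standard library are available. Lean on these libraries where they do the work, as an engineer would, in place of code of your own. Each camera call takes 0.05 s, during which the arm holds its last target. There are 200 camera calls.

TASK

Get the bottle in the capping stand ready for the autoclave: slide the clear splash guard along its track to its open stop, then screw the bottle's cap clockwise all the way down until it bottoms out, and back it off a quarter turn so that it can vent. Finish still gripping the cap there: do not let go of it. Leave the guard open and the other labware on the bench where it stands.

Things in the scene. Friction and masses are not known exactly. Their poses are not given: they have to be found in the camera images.
- stand: Fixed capping stand: base plate 160 x 350 x 14 mm (x -70 to 90, y -95 to 255 mm) with a glass bottle 64 mm in diameter (shoulder top 92 mm above the bench) clamped so that it cannot turn. Origin on the bench under the bottle's axis; z up; stands with a yaw within 0.5 rad. The guard's track lies along the stand's y, 68 mm to the +x side of the bottle; the guard opens towards +y.
- guard (a joint): Position of the sliding splash guard along its track, m: 0 with its roof square over the bottle, 0.16 at the open stop, growing towards the stand's +y. Friction 1.5 N plus 4 N per m/s; it stays where it is left.
- guard_grip (a point): Centre of the top of the guard's grip, an upright black block on its clear roof: 20 mm along the track (y), 30 mm across (x), 36 mm tall, top 191 mm above the bench; axes as the stand's. Roof 90 mm along the track, 115 mm across, 150 to 155 mm above the bench, carried by a back plate on the +x side. While it is over the bottle the cap cannot be reached from above.
- cap: White ribbed screw cap, already started on the bottle's neck, 41 mm diameter, 27 mm tall, with a low grey rib on top from the centre towards its own -x. Origin at the centre of its underside: 100 mm above the bench when fully down, 102.8 mm at the start of the thread. Right-hand thread, 4 mm per turn. The neck below is 33 to 36 mm in diameter: fingertips may go down to 94 mm above the bench.
- cap_mid (a point): Middle of the cap, on its axis, half-way up (13.5 mm above its underside): where to grip it.
- thread (a joint): How far the cap has been screwed on, rad, growing clockwise seen from above (screwing down): 0 at the start of the thread, 4.4 bottomed out against a hard stop. It cannot unscrew past 0. Turning resists with about 0.06 N m, and the cap stays where it is left; it starts between 0.4 and 2.0.
- dishes: Stack of three clear culture dishes, 93 mm diameter, 43 mm tall, loose, near the stand; origin under its centre. Bystander.
- beaker: Small glass beaker, 68 mm diameter at the rim, 75 mm tall, loose, behind the stand; origin under its centre. Bystander.
- tube_block: White tube block 70 x 110 mm, 43 mm tall with its tubes, loose, beside the stand; origin under its centre. Bystander.
- flask: Conical glass flask, 84 mm diameter, 130 mm tall, loose, left part of the bench; origin under its centre. Bystander.
- reagent: Glass jar with a white cap, 68 mm diameter, 140 mm tall, loose, right part of the bench; origin under its centre. Bystander.
- amber: Amber glass bottle with a white cap, 60 mm diameter, 130 mm tall, loose, right part of the bench; origin under its centre. Bystander.
- marker: Black marker, 14 mm diameter, 130 mm long, lying on the left part of the bench; origin under its middle. Bystander.

How it is judged:
On the way, in this order (a step that is already met when the one before it is completed fails the run):
1. the splash guard is at its open stop (value of joint guard above 0.15 m), for 0.2 s.
2. the cap is screwed down until it bottoms out (value of joint thread above 4.32 rad), for 0.1 s.
At the end, for the whole second after the job is handed in: The cap, after having bottomed out, stands backed off by a quarter turn (within 15 degrees), the gripper still holds it (fingers around the cap, pressing with more than 3 N, grasp within 26 mm of the cap's middle), and the guard is still open (within 15 mm of its stop) (value of joint thread between 2.569 and 3.089 rad and value of joint guard above 0.145 m and contact force between the fingers and cap above 3 N and distance between the grasp point and cap_mid below 0.026 m); the arm keeps its last pose, push and grip.
It fails at once if any of the loose labware (dishes, beaker, tube block, flask, jar, amber bottle, marker) is shifted or knocked by more than 30 mm (distance of any of dishes, beaker, tube_block, flask, reagent, amber, marker from where it was at the start of the episode above 0.03 m).
It also fails if it takes over 72 s, if anything falls off the work surface, if the arm or the gripper's body presses on something with over 40 N, if the wrist force passes 120 N, or if a joint passes its speed limit or range.

## Working session

There is one attempt and no reset: what is moved stays moved. The work goes in short steps, Python scripts to look and compute and a tool call to move; the robot and the scene stay as the last step left them, time stands still between calls to the robot, and variables do not carry over. Pictures are saved under pics/ and viewed, at most 10 in all, crops included, and the job is handed in when it is done.

Besides the shell and the picture viewer there is one more tool, called after ">>>" as a command line: name --argument value ..., lists and objects as JSON in quotes. arm_command: Moves the arm, as the interface text tells. Its arguments: {"type":"object","properties":{"series":{"type":"array","items":{"type":"number"}},"force":{"type":"number"}},"required":["series"]}

```bash
mkdir -p pics; ls
python3 - <<'E'
from plant import telemetry, vision, ctrl
import cv2,numpy as np
s=telemetry.get_state();print({k:np.round(v,3) for k,v in s.items()})
for n in("top","side"):
    r=vision.read_camera(n);cv2.imwrite(f"pics/{n}0.png",r["color"]);print(n,r["K"],r["rvec"],r["tvec"])
print(ctrl.grip_point_offset)
E
```

```text
pics
{'time': np.float64(0.0), 'qpos': array([-1.349,  0.287,  1.578, -0.   ,  1.279, -0.15 ]), 'dq': array([-0.002, -0.001, -0.   ,  0.   ,  0.002,  0.   ]), 'joint_efforts': array([-0.0000e+00, -4.0598e+01, -2.9262e+01, -0.0000e+00,  6.0000e-03,
        0.0000e+00]), 'eef_pos': array([ 0.245, -0.628,  0.23 ]), 'tcp_rot': array([ 0.983,  0.185, -0.   , -0.001]), 'contact_force': array([-0.075,  0.199, -0.413]), 'wrist_torque': array([-0.013, -0.012,  0.007]), 'finger_force': np.float64(0.0), 'opening': np.float64(0.998)}
top [[455.13437926   0.         316.43543979]
 [  0.         455.13437926 201.3267739 ]
 [  0.           0.           1.        ]] [ 2.10849262 -2.13273928  0.21609936] [-0.00300366  0.54707703  1.49734592]
side [[506.40224007   0.         310.80819637]
 [  0.         506.40224007 193.61697963]
 [  0.           0.           1.        ]] [ 0.30644576 -2.86055878  1.08141609] [0.53723165 0.17602615 1.8737502 ]
0.0187
```

View pics/top0.png

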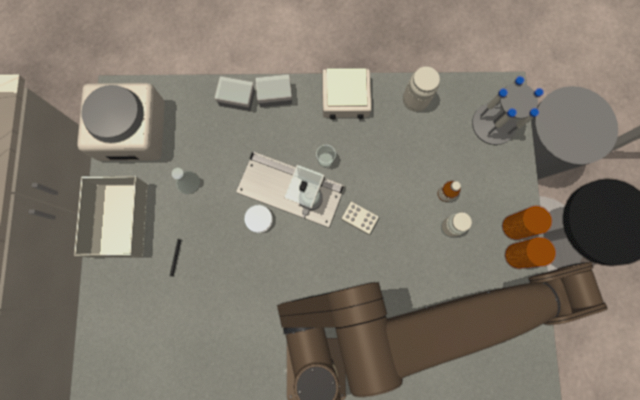

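View pics/side0.png

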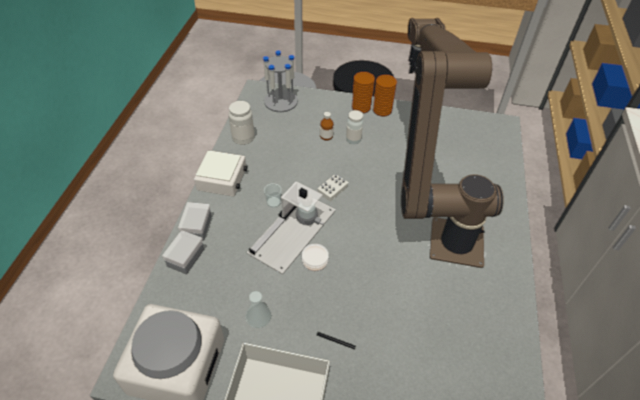

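Top view: the plate has corners near (237,190), (330,224), (343,188) and (253,155), and the black grip is at (304,186). In the side view the grip is at (303,193). The stand's +y points left in the top image, and the dishes (258,219) and tube block (360,217) sit beside the stand.

```bash
cat > h.py <<'E'
import cv2,numpy as np
from plant import telemetry, vision, ctrl
from scipy.spatial.transform import Rotation as R
def ray(c,uv):
    Rm=cv2.Rodrigues(c["rvec"])[0];t=np.ravel(c["tvec"])
    return -Rm.T@t, Rm.T@np.linalg.inv(c["K"])@np.array([*uv,1.])
def onz(c,uv,z):
    o,d=ray(c,uv);return o+d*(z-o[2])/d[2]
def blob(m,near):
    n,l,s,ce=cv2.connectedComponentsWithStats(m.astype(np.uint8))
    k=[i for i in range(1,n) if s[i,4]>15];i=min(k,key=lambda i:np.hypot(*(ce[i]-near)))
    return ce[i],s[i],l==i
E
python3 - <<'E'
from h import *
T=vision.read_camera("top");S=vision.read_camera("side")
for c,near in((T,(304,186)),(S,(303,193))):
    m=c["color"].max(2)<45
    w=np.zeros_like(m);u,v=near;w[v-14:v+14,u-14:u+14]=1
    ce,s,_=blob(m&w,near);print("grip",ce,s,onz(c,ce,.175))
im=T["color"]; hsv=cv2.cvtColor(im,cv2.COLOR_BGR2HSV)
print("plate px",im[185,260],im[205,280],"table",im[250,220])
m=(im.min(2)>135).astype(np.uint8);w=np.zeros_like(m);w[140:230,228:350]=1
ce,s,l=blob(m&w,(270,185));l=cv2.morphologyEx(l.astype(np.uint8),cv2.MORPH_CLOSE,np.ones((3,3)))
c=max(cv2.findContours(l,0,2)[0],key=cv2.contourArea)
r=cv2.boxPoints(cv2.minAreaRect(c));print(r,[onz(T,p,.014).round(4) for p in r])
cr=cv2.resize(im[130:240,220:390],None,fx=4.7,fy=4.7,interpolation=cv2.INTER_CUBIC);cv2.imwrite("pics/crop1.png",cr)
E
```

```text
Traceback (most recent call last):
  File "h.py", line 11, in blob
    k=[i for i in range(1,n) if s[i,4]>15];i=min(k,key=lambda i:np.hypot(*(ce[i]-near)))
                                             ~~~^^^^^^^^^^^^^^^^^^^^^^^^^^^^^^^^^^^^^^^^
ValueError: min() iterable argument is empty
```

Run:
```python
from h import *
T=vision.read_camera("top");S=vision.read_camera("side")
im=T["color"]
cr=cv2.resize(im[130:240,220:390],None,fx=4.7,fy=4.7,interpolation=cv2.INTER_CUBIC);cv2.imwrite("pics/crop1.png",cr)
for c,near in((T,(304,186)),(S,(303,193))):
    g=c["color"].max(2);u,v=near;m=g<80
    w=np.zeros_like(m);w[v-9:v+9,u-9:u+9]=1
    print(g[v-9:v+9,u-9:u+9].min())
    ce,s,_=blob(m&w,near);print("grip",ce,s,onz(c,ce,.175))
print("plate px",im[185,260],im[205,280],"table",im[250,220])
m=(im.min(2)>135).astype(np.uint8);w=np.zeros_like(m);w[140:230,228:350]=1
ce,s,l=blob(m&w,(270,185));l=cv2.morphologyEx(l.astype(np.uint8),cv2.MORPH_CLOSE,np.ones((3,3)))
c=max(cv2.findContours(l,0,2)[0],key=cv2.contourArea)
r=cv2.boxPoints(cv2.minAreaRect(c));print(r,[onz(T,p,.014).round(4) for p in r])
```

```text
33
grip [302.9375 186.    ] [300 182   7   9  48] [0.57270665 0.03368082 0.175     ]
14
grip [302.88679245 192.86792453] [300 189   7   9  53] [0.57078896 0.03976261 0.175     ]
plate px [184 200 210] [190 209 216] table [117 128 130]
[[234.93155 191.84933]
 [251.94522 146.47946]
 [345.53427 181.57535]
 [328.5206  226.94522]] [array([0.592 , 0.2761, 0.014 ]), array([0.7578, 0.219 , 0.014 ]), array([ 0.625 , -0.1131,  0.014 ]), array([ 0.4642, -0.0503,  0.014 ])]
```

View pics/crop1.png

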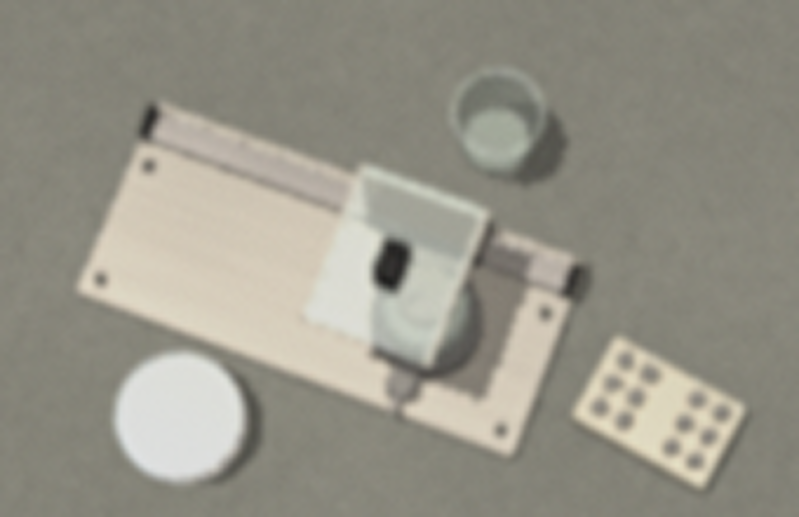

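The crop shows the roof with its grip at crop (393,262), which is (303.6,186) in the full image. The front plate corners are at crop (78,291) and (514,457).

```bash
cat >> h.py <<'E'
def tri(a,ua,b,ub):
    (o1,d1),(o2,d2)=ray(a,ua),ray(b,ub);k=np.linalg.lstsq(np.c_[d1,-d2],o2-o1,rcond=None)[0]
    p,q=o1+k[0]*d1,o2+k[1]*d2;return (p+q)/2,np.linalg.norm(p-q)
def go(p,yaw=None):
    "shift (cm) and turn (deg) in tool axes from measured pose to TCP p with tool y along world angle yaw, pointing down"
    s=telemetry.get_state();r=R.from_quat(s["tcp_rot"])
    a=None
    if yaw is not None:
        y=np.array([np.cos(yaw),np.sin(yaw),0]);z=np.array([0,0,-1.]);D=R.from_matrix(np.c_[np.cross(y,z),y,z])
        a=np.degrees((r.inv()*D).as_rotvec()).round(2)
    print("shift",(100*r.inv().apply(np.array(p)-s["eef_pos"])).round(2),"turn",a,"q",s["qpos"].round(2),"t",s["time"])
E
python3 - <<'E'
from h import *
T=vision.read_camera("top");S=vision.read_camera("side")
g,e=tri(T,(303.2,186),S,(302.9,192.9));print("grip mid",g,e)
fl=onz(T,(236.6,191.9),.014);fr=onz(T,(329.4,227.2),.014)
d=fl-fr;print(fl,fr,np.linalg.norm(d));yaw=np.arctan2(-d[0],d[1])
X=np.array([np.cos(yaw),np.sin(yaw)]);Y=np.array([-X[1],X[0]])
mid=(fl+fr)[:2]/2; o=mid+.07*X-.08*Y;print("yaw",yaw,"stand",o,"guard y/x",(g[:2]-o)@Y,(g[:2]-o)@X)
print("tool axes",R.from_quat(telemetry.get_state()["tcp_rot"]).as_matrix().round(2))
ya=np.arctan2(Y[1],Y[0])
go([g[0],g[1],.26],ya);go([g[0],g[1],.26],ya+np.pi)
E
```

```text
grip mid [0.57335721 0.03305895 0.16735611] 0.0022161535461952047
[0.59179719 0.27023471 0.014     ] [ 0.46323713 -0.05331808  0.014     ] 0.3481581501002321
yaw -0.3782100703276145 stand [0.56302944 0.00826411] guard y/x 0.02685612094164837 0.00044219437101943233
tool axes [[ 0.93  0.36 -0.  ]
 [ 0.36 -0.93  0.  ]
 [ 0.   -0.   -1.  ]]
shift [ 54.62 -49.74  -2.87] turn [-1.0000e-02 -2.0000e-02 -1.3703e+02] q [-1.35  0.29  1.58 -0.    1.28 -0.15] t 0.4
shift [ 54.62 -49.74  -2.87] turn [-2.000e-02  1.000e-02  4.297e+01] q [-1.35  0.29  1.58 -0.    1.28 -0.15] t 0.4
```

>>> arm_command --series '[28,-25.5,-3,0,0,43,0,28,-25.5,-3,0,0,43,0,28,-25.5,-3,0,0,43,0,28,-25.5,-3,0,0,43,0,28,-25.5,-3,0,0,43,0,28,-25.5,-3,0,0,43,0,28,-25.5,-3,0,0,43,0,28,-25.5,-3,0,0,43,0,28,-25.5,-3,0,0,43,0,28,-25.5,-3,0,0,43,0]' --force 40

```text
time: 1.23
eef_pos: [0.4155, -0.2848, 0.2624]
tcp_rot: [0.983, -0.186, 0.001, -0.001]
contact_force: [0.3, -0.1, 0.2]
opening: 0.999
finger_force: 0.0
```

```bash
python3 -c "
from h import *
go([.5735,.0332,.26],-.378-np.pi/2)"
```

```text
shift [  3.11 -35.37   0.3 ] turn [-0.1  -0.11  0.27] q [-0.8  -0.12  1.96  0.    1.31  1.14] t 1.2333
```

>>> arm_command --series '[3.1,-35.4,0.3,0,0,0.3,0,3.1,-35.4,0.3,0,0,0.3,0,3.1,-35.4,0.3,0,0,0.3,0,3.1,-35.4,0.3,0,0,0.3,0,3.1,-35.4,0.3,0,0,0.3,0,3.1,-35.4,0.3,0,0,0.3,0,3.1,-35.4,0.3,0,0,0.3,0,3.1,-35.4,0.3,0,0,0.3,0,3.1,-35.4,0.3,0,0,0.3,0,3.1,-35.4,0.3,0,0,0.3,0]'

```text
time: 2.07
eef_pos: [0.5744, 0.0313, 0.2582]
tcp_rot: [0.982, -0.188, 0.0, -0.001]
contact_force: [0.3, -0.5, -0.0]
opening: 0.999
finger_force: 0.0
```

Run:
```python
from h import *
go([.5735,.0332,.168],-.378-np.pi/2)
s=telemetry.get_state();c=vision.read_camera("wrist");print(c["K"],c["T_tool_cam"].round(3),s["eef_pos"])
cv2.imwrite("pics/w1.png",c["color"])
```

```text
shift [-0.15 -0.13  9.02] turn [-0.07 -0.   -0.07] q [-0.12  0.05  1.8   0.    1.3   1.83] t 2.0667
[[309.70691629   0.         321.17488324]
 [  0.         309.70691629 196.43916076]
 [  0.           0.           1.        ]] [[-0.    -0.949 -0.315  0.08 ]
 [ 1.    -0.    -0.001  0.001]
 [ 0.    -0.315  0.949 -0.143]
 [ 0.     0.     0.     1.   ]] [0.57440488 0.03130323 0.25815522]
```

View pics/w1.png

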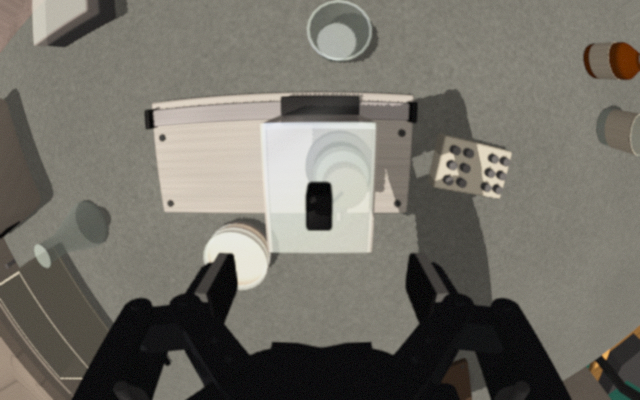

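The wrist view shows the grip centred between the fingers at (319,206), so I'll descend and grip it.

>>> arm_command --series '[-0.1,-0.1,3,0,0,0,0,-0.1,-0.1,6,0,0,0,0,-0.1,-0.1,8,0,0,0,0.3,-0.1,-0.1,9.3,0,0,0,0.5,-0.1,-0.1,9.3,0,0,0,1,-0.1,-0.1,9.3,0,0,0,1,-0.1,-0.1,9.3,0,0,0,1,-0.1,-0.1,9.3,0,0,0,1,-0.1,-0.1,9.3,0,0,0,1,-0.1,-0.1,9.3,0,0,0,1]' --force 40

```text
time: 2.95
eef_pos: [0.5738, 0.0289, 0.1675]
tcp_rot: [0.982, -0.19, 0.002, 0.0]
contact_force: [-1.3, 0.1, 3.0]
opening: 0.224
finger_force: 41.9
```

>>> arm_command --series '[0,-1.5,0,0,0,0,1,0,-3,0,0,0,0,1,0,-4.5,0,0,0,0,1,0,-6,0,0,0,0,1,0,-7.5,0,0,0,0,1,0,-9,0,0,0,0,1,0,-10.5,0,0,0,0,1,0,-12,0,0,0,0,1,0,-12.4,0,0,0,0,1,0,-12.4,0,0,0,0,1]'

```text
time: 3.78
eef_pos: [0.6201, 0.1458, 0.1676]
tcp_rot: [0.982, -0.19, 0.001, -0.001]
contact_force: [-1.8, 2.6, 4.7]
opening: 0.225
finger_force: 42.0
```

>>> arm_command --series '[0,-0.3,0,0,0,0,1,0,-0.6,0,0,0,0,1,0,-0.9,0,0,0,0,1,0,-1.1,0,0,0,0,1,0,-1.1,0,0,0,0,1]'

```text
time: 4.2
eef_pos: [0.6237, 0.1548, 0.1676]
tcp_rot: [0.982, -0.19, 0.001, -0.0]
contact_force: [-3.4, 1.0, 5.8]
opening: 0.226
finger_force: 42.0
```

>>> arm_command --series '[0,-0.3,0,0,0,0,1,0,-0.6,0,0,0,0,1,0,-0.9,0,0,0,0,1,0,-0.9,0,0,0,0,1]'

```text
time: 4.53
eef_pos: [0.6257, 0.1601, 0.1676]
tcp_rot: [0.982, -0.19, -0.001, 0.003]
contact_force: [-8.9, -8.3, 9.5]
opening: 0.224
finger_force: 42.6
```

The guard is at its stop: force rose and motion ended short. Next: release, lift and go over the bottle.

>>> arm_command --series '[0,0.3,0,0,0,0,1,0,0.3,0,0,0,0,0,0,0.3,0,0,0,0,0,0,0.3,0,0,0,0,0,0,0.3,0,0,0,0,0,0,0.3,0,0,0,0,0,0,0.3,-3,0,0,0,0,0,0.3,-6,0,0,0,0,0,0.3,-9,0,0,0,0,0,0.3,-9,0,0,0,0]'

```text
time: 5.37
eef_pos: [0.6288, 0.1604, 0.2638]
tcp_rot: [0.982, -0.191, 0.006, -0.002]
contact_force: [1.0, 0.3, 1.1]
opening: 1.005
finger_force: 0.0
```

Run:
```python
from h import *
go([.565,.0100,.25],-.378-np.pi/2)
```

```text
shift [-0.3  16.34  1.27] turn [-0.35 -0.67 -0.33] q [ 0.09  0.2   1.62 -0.    1.31  2.05] t 5.3667
```

>>> arm_command --series '[-0.3,16.3,1.3,0.3,0.6,-70,0,-0.3,16.3,1.3,0.3,0.6,-70,0,-0.3,16.3,1.3,0.3,0.6,-70,0,-0.3,16.3,1.3,0.3,0.6,-70,0,-0.3,16.3,1.3,0.3,0.6,-70,0,-0.3,16.3,1.3,0.3,0.6,-70,0,-0.3,16.3,1.3,0.3,0.6,-70,0,-0.3,16.3,1.3,0.3,0.6,-70,0,-0.3,16.3,1.3,0.3,0.6,-70,0,-0.3,16.3,1.3,0.3,0.6,-70,0]'

```text
time: 6.2
eef_pos: [0.5616, 0.0099, 0.2421]
tcp_rot: [0.912, 0.409, 0.005, -0.001]
contact_force: [0.3, 0.6, 0.6]
opening: 0.998
finger_force: 0.0
```

>>> arm_command --series '[0,0,0,0,0,-70,0,0,0,0,0,0,-70,0,0,0,0,0,0,-70,0,0,0,0,0,0,-70,0,0,0,0,0,0,-70,0,0,0,0,0,0,-70,0,0,0,0,0,0,-70,0,0,0,0,0,0,-70,0,0,0,0,0,0,-70,0,0,0,0,0,0,-70,0]'

```text
time: 7.03
eef_pos: [0.5616, 0.01, 0.2421]
tcp_rot: [0.513, 0.859, 0.005, 0.002]
contact_force: [0.5, -0.1, 1.0]
opening: 1.002
finger_force: 0.0
```

>>> arm_command --series '[0,0,0,0,0,-70,0,0,0,0,0,0,-70,0,0,0,0,0,0,-70,0,0,0,0,0,0,-70,0,0,0,0,0,0,-70,0,0,0,0,0,0,-70,0,0,0,0,0,0,-70,0,0,0,0,0,0,-70,0,0,0,0,0,0,-70,0,0,0,0,0,0,-70,0]'

```text
time: 7.87
eef_pos: [0.5616, 0.01, 0.2421]
tcp_rot: [-0.073, 0.997, 0.003, 0.004]
contact_force: [0.3, 0.6, 0.9]
opening: 1.005
finger_force: 0.0
```

Run:
```python
from h import *
go([.565,.0100,.25])
s=telemetry.get_state();c=vision.read_camera("wrist");T=vision.read_camera("top");S=vision.read_camera("side")
print(s["eef_pos"],s["tcp_rot"])
cv2.imwrite("pics/w2.png",c["color"])
cv2.imwrite("pics/s2.png",cv2.resize(S["color"][150:290,230:350],None,fx=4,fy=4,interpolation=2))
np.savez("w2.npz",pos=s["eef_pos"],rot=s["tcp_rot"],im=c["color"],K=c["K"],Tc=c["T_tool_cam"])
```

```text
shift [-0.34 -0.04 -0.79] turn None q [-0.17  0.02  1.85  0.01  1.26 -1.89] t 7.8667
[0.56160856 0.00998    0.24205669] [-0.07269759  0.9973391   0.00315153  0.00445464]
```

View pics/w2.png

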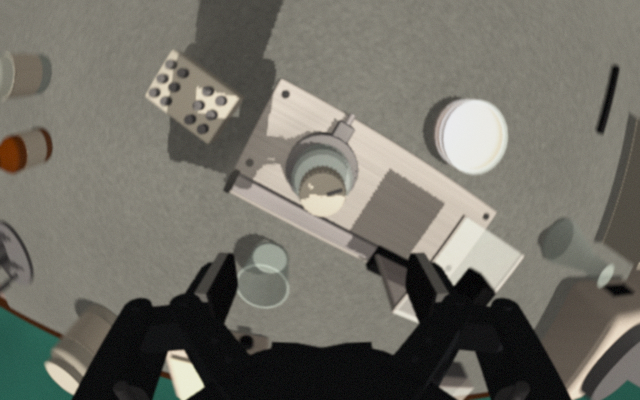

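The guard is open. The cap is near (323,192), partly in shadow. I'll zoom in and compute its centre.

```bash
cat >> h.py <<'E'
def wonz(d,uv,z):
    K=d["K"];v=(np.array(uv)-K[:2,2])/K[0,0];th=np.hypot(*v);u=v/th
    r=R.from_quat(d["rot"]);Tc=d["Tc"];dr=Tc[:3,:3]@np.array([*(u*np.sin(th)),np.cos(th)])
    o=r.apply(Tc[:3,3])+d["pos"];w=r.apply(dr);return o+w*(z-o[2])/w[2]
E
python3 - <<'E'
from h import *
d=np.load("w2.npz");im=d["im"]
cv2.imwrite("pics/w2c.png",cv2.resize(im[150:240,270:380],None,fx=6,fy=6,interpolation=2))
for uv in((323,192),(299,192),(347,192),(323,216),(323,168)):print(uv,wonz(d,uv,.128).round(4))
E
```

```text
(323, 192) [0.5612 0.0117 0.128 ]
(299, 192) [ 0.5641 -0.009   0.128 ]
(347, 192) [0.5582 0.0324 0.128 ]
(323, 216) [0.5835 0.015  0.128 ]
(323, 168) [0.5399 0.0086 0.128 ]
```

View pics/w2c.png

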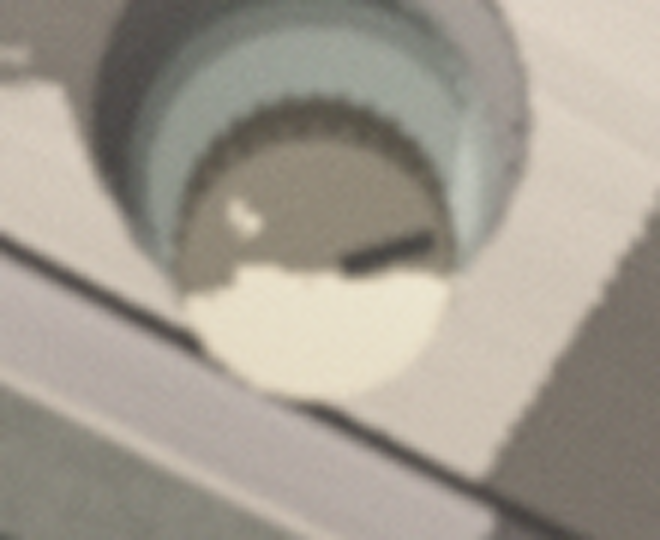

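Run:
```python
from h import *
d=np.load("w2.npz")
c=wonz(d,(270+316/6-.4,150+270/6-.4),.1285);print("cap",c)
a=wonz(d,(270+342/6,150+268/6),.1295);b=wonz(d,(270+432/6,150+240/6),.1295);print("rib ang deg",np.degrees(np.arctan2(*(b-a)[1::-1])))
m=R.from_quat(d["rot"]).as_matrix();print("tool y ang",np.degrees(np.arctan2(m[1,1],m[0,1])),"tilt",m[:,2])
go([c[0],c[1],.098],np.arctan2(m[1,1],m[0,1]))
```

```text
cap [0.5634417 0.0113881 0.1285   ]
rib ang deg 116.40623960221123
tool y ang 98.33951935433645 tilt [ 0.00842736  0.00693396 -0.99994045]
shift [-0.07  0.03 14.41] turn [ 0.33  0.53 -0.47] q [-0.17  0.02  1.85  0.01  1.26 -1.88] t 8.0167
```

>>> arm_command --series '[-0.1,0,4,0.3,0.5,0,0,-0.1,0,8,0.3,0.5,0,0,-0.1,0,11,0.3,0.5,0,0,-0.1,0,13,0.3,0.5,0,0,-0.1,0,14.4,0.3,0.5,0,0,-0.1,0,14.4,0.3,0.5,0,0,-0.1,0,14.4,0.3,0.5,0,0.3]' --force 40

```text
time: 8.6
eef_pos: [0.5633, 0.0112, 0.0977]
tcp_rot: [-0.069, 0.998, 0.0, -0.001]
contact_force: [0.7, -0.3, -0.1]
opening: 0.882
finger_force: 0.0
```

>>> arm_command --series '[0,0,0,0,0,0,1,0,0,0,0,0,0,1,0,0,0,0,0,0,1,0,0,0,0,0,0,1,0,0,0,0,0,0,1,0,0,0,0,0,0,1,0,0,0,0,0,0,1]'

```text
time: 9.18
eef_pos: [0.5649, 0.0118, 0.1006]
tcp_rot: [-0.07, 0.998, 0.001, 0.002]
contact_force: [-2.1, 3.8, 6.1]
opening: 0.47
finger_force: 40.0
```

Run:
```python
from h import *
s=telemetry.get_state();print({k:np.round(v,3) for k,v in s.items()})
```

```text
{'time': np.float64(9.183), 'qpos': array([-0.16 ,  0.19 ,  1.949,  0.003,  0.999, -1.871]), 'dq': array([-0.   ,  0.001, -0.002, -0.001, -0.001,  0.001]), 'joint_efforts': array([ -2.161, -29.839, -23.755,  -0.687,  -0.511,  -0.034]), 'eef_pos': array([0.565, 0.012, 0.101]), 'tcp_rot': array([-0.07 ,  0.998,  0.001,  0.002]), 'contact_force': array([-2.085,  3.805,  6.128]), 'wrist_torque': array([ 0.609,  0.267, -0.028]), 'finger_force': np.float64(40.023), 'opening': np.float64(0.47)}
```

>>> arm_command --series '[0,0,0.01,0,0,6,1,0,0,0.01,0,0,12,1,0,0,0.02,0,0,18,1,0,0,0.03,0,0,24,1,0,0,0.03,0,0,30,1,0,0,0.04,0,0,36,1,0,0,0.05,0,0,42,1,0,0,0.05,0,0,48,1,0,0,0.06,0,0,54,1,0,0,0.07,0,0,60,1]'

```text
time: 10.02
eef_pos: [0.5649, 0.012, 0.0999]
tcp_rot: [0.441, 0.898, 0.002, 0.001]
contact_force: [-1.4, 5.1, 6.2]
opening: 0.464
finger_force: 40.0
```

```bash
cat > st.py <<'E'
from h import *
s=telemetry.get_state();m=R.from_quat(s["tcp_rot"]).as_matrix()
print({k:np.round(s[k],3) for k in("time","wrist_torque","eef_pos","contact_force","opening","finger_force")},"yaw",np.degrees(np.arctan2(m[1,1],m[0,1])).round(2),"q6",s["qpos"][5].round(3),"tilt",m[:2,2].round(4))
E
python3 st.py
```

```text
{'time': np.float64(10.017), 'wrist_torque': array([0.679, 0.241, 0.115]), 'eef_pos': array([0.565, 0.012, 0.1  ]), 'contact_force': array([-1.424,  5.131,  6.241]), 'opening': np.float64(0.464), 'finger_force': np.float64(39.988)} yaw 37.71 q6 -0.819 tilt [0.0035 0.0021]
```

>>> arm_command --series '[0,0,0.01,0,0,6,1,0,0,0.01,0,0,12,1,0,0,0.02,0,0,18,1,0,0,0.03,0,0,24,1,0,0,0.03,0,0,30,1,0,0,0.04,0,0,36,1,0,0,0.05,0,0,42,1,0,0,0.05,0,0,48,1,0,0,0.06,0,0,54,1,0,0,0.07,0,0,60,1]'

```text
time: 10.85
eef_pos: [0.5651, 0.0121, 0.0992]
tcp_rot: [0.83, 0.557, 0.002, 0.0]
contact_force: [-0.3, 5.5, 6.3]
opening: 0.466
finger_force: 40.0
```

```bash
python3 st.py
```

```text
{'time': np.float64(10.85), 'wrist_torque': array([0.717, 0.143, 0.074]), 'eef_pos': array([0.565, 0.012, 0.099]), 'contact_force': array([-0.34 ,  5.469,  6.344]), 'opening': np.float64(0.466), 'finger_force': np.float64(40.05)} yaw -22.3 q6 0.228 tilt [0.0041 0.0023]
```

>>> arm_command --series '[0,0,0.01,0,0,5,1,0,0,0.01,0,0,10,1,0,0,0.02,0,0,15,1,0,0,0.02,0,0,20,1,0,0,0.03,0,0,25,1,0,0,0.03,0,0,30,1,0,0,0.03,0,0,30,1]'

```text
time: 11.43
eef_pos: [0.5653, 0.0121, 0.0989]
tcp_rot: [0.946, 0.324, 0.002, -0.0]
contact_force: [0.2, 4.4, 5.3]
opening: 0.47
finger_force: 40.1
```

```bash
python3 st.py
```

```text
{'time': np.float64(11.433), 'wrist_torque': array([ 0.767,  0.102, -0.05 ]), 'eef_pos': array([0.565, 0.012, 0.099]), 'contact_force': array([0.221, 4.367, 5.3  ]), 'opening': np.float64(0.47), 'finger_force': np.float64(40.109)} yaw -52.22 q6 0.75 tilt [0.0044 0.0024]
```

>>> arm_command --series '[0,0,0.01,0,0,5,1,0,0,0.01,0,0,10,1,0,0,0.02,0,0,15,1,0,0,0.02,0,0,20,1,0,0,0.02,0,0,20,1]'

```text
time: 11.85
eef_pos: [0.5653, 0.012, 0.0987]
tcp_rot: [0.988, 0.155, 0.002, -0.001]
contact_force: [0.7, 4.4, 4.9]
opening: 0.469
finger_force: 40.1
```

```bash
python3 st.py
```

```text
{'time': np.float64(11.85), 'wrist_torque': array([ 0.74 ,  0.083, -0.065]), 'eef_pos': array([0.565, 0.012, 0.099]), 'contact_force': array([0.728, 4.39 , 4.866]), 'opening': np.float64(0.469), 'finger_force': np.float64(40.097)} yaw -72.22 q6 1.099 tilt [0.0047 0.0023]
```

>>> arm_command --series '[0,0,0.01,0,0,5,1,0,0,0.01,0,0,10,1,0,0,0.02,0,0,15,1,0,0,0.02,0,0,15,1]'

```text
time: 12.18
eef_pos: [0.5654, 0.0119, 0.0985]
tcp_rot: [1.0, 0.024, 0.002, -0.001]
contact_force: [-0.3, 4.0, 4.7]
opening: 0.469
finger_force: 40.1
```

```bash
python3 st.py
```

```text
{'time': np.float64(12.183), 'wrist_torque': array([ 0.704,  0.056, -0.005]), 'eef_pos': array([0.565, 0.012, 0.099]), 'contact_force': array([-0.332,  3.981,  4.701]), 'opening': np.float64(0.469), 'finger_force': np.float64(40.114)} yaw -87.21 q6 1.361 tilt [0.0047 0.0022]
```

>>> arm_command --series '[0,0,0.01,0,0,5,1,0,0,0.01,0,0,10,1,0,0,0.02,0,0,15,1,0,0,0.02,0,0,15,1]'

```text
time: 12.52
eef_pos: [0.5654, 0.0118, 0.0983]
tcp_rot: [0.994, -0.106, 0.002, -0.001]
contact_force: [0.3, 4.0, 5.8]
opening: 0.469
finger_force: 40.1
```

```bash
python3 st.py
```

```text
{'time': np.float64(12.517), 'wrist_torque': array([0.751, 0.095, 0.007]), 'eef_pos': array([0.565, 0.012, 0.098]), 'contact_force': array([0.295, 4.01 , 5.771]), 'opening': np.float64(0.469), 'finger_force': np.float64(40.127)} yaw -102.22 q6 1.623 tilt [0.0047 0.002 ]
```

>>> arm_command --series '[0,0,0.01,0,0,5,1,0,0,0.01,0,0,10,1,0,0,0.01,0,0,10,1]'

```text
time: 12.77
eef_pos: [0.5654, 0.0118, 0.0982]
tcp_rot: [0.982, -0.191, 0.002, -0.001]
contact_force: [0.2, 3.4, 5.3]
opening: 0.466
finger_force: 40.1
```

```bash
python3 st.py
```

```text
{'time': np.float64(12.767), 'wrist_torque': array([0.717, 0.098, 0.403]), 'eef_pos': array([0.565, 0.012, 0.098]), 'contact_force': array([0.239, 3.403, 5.308]), 'opening': np.float64(0.466), 'finger_force': np.float64(40.113)} yaw -112.05 q6 1.795 tilt [0.0047 0.0013]
```

>>> arm_command --series '[0,0,0,0,0,2,1,0,0,0,0,0,4,1,0,0,0,0,0,4,1]'

```text
time: 13.02
eef_pos: [0.5654, 0.0117, 0.0982]
tcp_rot: [0.975, -0.223, 0.002, -0.001]
contact_force: [-0.1, 3.7, 5.3]
opening: 0.46
finger_force: 40.1
```

```bash
python3 st.py
```

```text
{'time': np.float64(13.017), 'wrist_torque': array([ 0.661, -0.009,  0.993]), 'eef_pos': array([0.565, 0.012, 0.098]), 'contact_force': array([-0.108,  3.678,  5.28 ]), 'opening': np.float64(0.46), 'finger_force': np.float64(40.12)} yaw -115.78 q6 1.861 tilt [0.0048 0.0003]
```

Bottomed out: torque climbed about 0.16 N m/deg from contact at yaw ≈ -110°. Backing off to yaw ≈ -20° means turning -96° from the current command.

>>> arm_command --series '[0,0,0,0,0,-6,1,0,0,-0.01,0,0,-12,1,0,0,-0.01,0,0,-18,1,0,0,-0.02,0,0,-24,1,0,0,-0.03,0,0,-30,1,0,0,-0.03,0,0,-36,1,0,0,-0.04,0,0,-42,1,0,0,-0.05,0,0,-48,1]'

```text
time: 13.68
eef_pos: [0.5654, 0.012, 0.0987]
tcp_rot: [0.981, 0.193, 0.003, -0.001]
contact_force: [0.6, 5.2, 4.4]
opening: 0.465
finger_force: 40.1
```

>>> arm_command --series '[0,0,-0.01,0,0,-6,1,0,0,-0.01,0,0,-12,1,0,0,-0.02,0,0,-18,1,0,0,-0.03,0,0,-24,1,0,0,-0.03,0,0,-30,1,0,0,-0.04,0,0,-36,1,0,0,-0.05,0,0,-42,1,0,0,-0.05,0,0,-48,1,0,0,-0.05,0,0,-48,1]'

```text
time: 14.43
eef_pos: [0.5652, 0.0121, 0.0992]
tcp_rot: [0.818, 0.575, 0.002, 0.0]
contact_force: [-0.2, 5.2, 6.4]
opening: 0.466
finger_force: 40.2
```

```bash
python3 st.py
python3 - <<'E'
from h import *
c=vision.read_camera("wrist");a=cv2.resize(c["color"][160:400,200:440],None,fx=1.6,fy=1.6)
T=vision.read_camera("top");b=cv2.resize(T["color"][140:240,225:385],(614,384),interpolation=2);cv2.imwrite("pics/f.png",cv2.resize(np.hstack([a,b]),(800,308)))
E
```

```text
{'time': np.float64(14.433), 'wrist_torque': array([0.784, 0.199, 0.108]), 'eef_pos': array([0.565, 0.012, 0.099]), 'contact_force': array([-0.165,  5.179,  6.359]), 'opening': np.float64(0.466), 'finger_force': np.float64(40.186)} yaw -19.81 q6 0.184 tilt [0.0041 0.0025]
```

View pics/f.png

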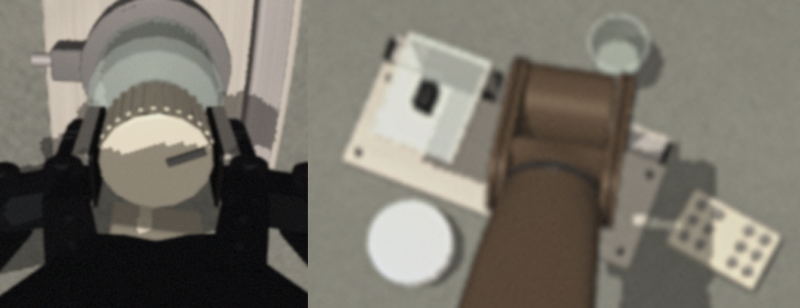

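The rib still sits about 17° off the jaw line, as it did at the grasp, so there was no slip. The guard is open and the bystanders are undisturbed.

```bash
python3 -c "
from plant import ctrl
print(ctrl.sign_off())"
```

```text
the job is handed in; nothing more can be done
None
```

Job handed in at about 14.5 s: guard at its open stop, cap screwed down to the hard stop then backed off about 90°, and still held at 40 N with no sign of slip; the handed-in result came back without a verdict.

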